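Shut the red gas valve in the bench service box

ROBOT

A 6-joint arm with a two-finger parallel gripper is mounted at the origin on the work surface. World frame = base frame: x ahead of the robot, y to its left, z up, the work surface at z = 0. Lengths are in m, angles in rad, forces in N, time in s.
With the tool pointing down it reaches from about 0.275 to 0.975 m from the base axis. Payload 8.4 kg.
Tool frame: the origin (TCP) lies on the centre line of the jaws, within the pads' length; the fingertips stand 17 mm ahead of it and the grasp point (between the pads) lies 2 mm behind it; z points along the fingers, y is the direction in which the jaws open and shut (so a half turn about z gives the same grasp; the last joint's range is limited). The gripper opens to 92 mm and grips with 3 to 60 N. Pads are 20 mm wide; open, the fingers measure 128 mm over their backs; the gripper's body (75 mm by 189 mm) begins 69 mm behind the grasp point.
Start: joints at [-1.306, 0.353, 1.633, -0, 1.155, -0.002], TCP at [0.165, -0.603, 0.232] pointing down, gripper open.
Joint ranges: [-2.63, 2.63], [-0.92, 2.1], [0.06, 2.66], [-1.3, 4.44], [0, 2.69], [-3.02, 3.02]. Speed limits (rad/s): [2.22, 2.22, 2.79, 3.14, 3.14, 3.14].

INTERFACE

Orientations are given as [roll, pitch, yaw] about the fixed x, y, z axes, in that order (R = Rz(yaw) Ry(pitch) Rx(roll)).
In Python, from cell import r, eyes gives the robot as it stands.
- The arm moves only by the tool jog_arm, never from a script. Its argument "plan" is a list that holds one entry, the list of rows, each a list of 5 numbers: the opening, from 0 (shut) to 1 (fully open), then the shift along the world's x, y, z in units of 40 mm (1.0 is 40 mm), then the turn about the world's z in units of 10 degrees (1.0 is 10 degrees). A call has 1 to 5 rows; each row is the pose to reach, as a shift and turn from the pose measured when the call began; what a row does not reach only later rows make up. A row lasts 1/8 s, in which the tool goes at most 62.5 mm and 10.7 degrees, less where a joint would pass 70% of its speed; a pose out of reach is approached as far as the arm can. A call with a gripper value outside its range is refused whole. The fingers move at their own pace and stop on an object; the grip force is fixed at half the most. Time passes only in rows, so rows that repeat a pose let the fingers close. It gives the time, the measured TCP pose, the force and the opening at its end, in the units of the state.
- r.read_state(): the state, without advancing time (a new reading comes with each control period).
- eyes.snapshot(name): name is "scene" or "top" or "wrist"; returns the picture (384x512x3 uint8, blue, green, red); there is no depth.
- eyes.get_calibration(name): a dict with "vertical_fov" (degrees; the focal length in pixels is half the picture's height over the tangent of half this angle, whatever the lens; pixels are square), "cx", "cy" (the principal point, pixels), "k1" (the pictures are not rectified: a ray, as slopes to the right and down, at radius r is drawn at 1 + k1 r^2 times it, then the intrinsics apply), "R" (3x3) and "t" (3): a world point X has camera coordinates R X + t. Camera axes: x right, y down, z forward; pixel columns grow to the right and rows downward; lengths in m; the calibration is good to about 2 mm. A picture is of the moment at which its call begins: read the wrist's pose just before it. get_calibration takes no time and is no camera call; for the wrist camera it gives the pose at the moment of the call.
- r.hand_in(): hands the job in, once; it reports no verdict.
The state is a dict: "time_s": time; "joint_positions": joint angles; "qvel": joint speeds; "tau": joint torques, N m; "position": TCP position; "tcp_rot": TCP orientation; "wrist_force": force on the tool from outside, world axes, zero at the start; "wrist_torque": the same for the moment, N m; "gripper_width": finger opening in m.
Only numpy, scipy, OpenCV 4.12 (cv2) and the standard library are available. Lean on these libraries where they do the work, as an engineer would, in place of code of your own. Each camera call takes 0.05 s, during which the arm holds its last target.

TASK

End of the lab class: push the yellow cover of the grey service box all the way back on its guides to uncover the two valve handles, sliding it and never lifting it. Then push the red handle with the white band fully shut, a quarter turn clockwise. Leave the blue handle as it is, the cover pushed back, and everything else on the bench undisturbed.

Things in the scene. Friction and masses are not known exactly. Their poses are not given: they have to be found in the camera images.
- box: Fixed grey service box. Origin under its middle, on the bench; +x from its front (robot side) to its back, y across, z up. Spans x -136 to 146, y -155 to 155 mm. Front half: an open-topped well; rear half: a flat deck. The cover rides on the 58 mm high walls; guide lips along both sides (|y| 149 to 155 mm) rise to 69 mm.
- well (a point): Middle of the well's floor, 6 mm above the bench, at box x -62, y 0 mm; box axes. The well is 116 mm (x) by 250 mm (y), with upright walls 58 mm high. Brass pipes along x under the handles rise to 24 mm above the bench (28 mm round each pivot).
- back_stop (a point): Middle of the front face of the stop at the back of the deck, at box x 136, y 0 mm, 63 mm above the bench; box axes. The stop rises to 69 mm. Pushed fully back, the cover's rear edge meets it and the bar is at box x 71 mm.
- cover_bar (a point): Centre of the dark push bar on the yellow cover; axes as the box's. Bar 14 (x) by 110 (y) by 20 mm tall, centre 74 mm above the bench. The cover is a loose plate, 130 (x) by 292 (y) by 6 mm, 0.3 to 0.56 kg, centred under the bar, top face 64 mm above the bench. Starts with the bar at box x -67 to -55 mm, hiding both handles; slides to box +x with 3 mm play at each side.
- red_handle (a joint): Red valve lever, marked with a white band near its tip: the one to shut. 14 mm wide, 34 to 52 mm above the bench, reaching 70 mm from its upright pivot (22 mm hub). Rad: 0 = open, lever points to box -x (along its pipe); 1.571 = fully shut at its stop, lever points to box +y. Turns clockwise seen from above as it shuts; stays where left (about 2 N at the tip). Starts at 0 to 0.2.
- red_pivot (a point): Point on the red handle's pivot axis at half the lever's height (43 mm above the bench); axes as the box's; does not turn with the handle. At box x -30 mm, y either 45 or -55 mm; the blue valve has the other place.
- blue_handle (a joint): Blue valve lever, plain: to be left open. 14 mm wide, 34 to 52 mm above the bench, reaching 70 mm from its upright pivot (22 mm hub). Rad: 0 = open, lever points to box -x (along its pipe); 1.571 = fully shut at its stop, lever points to box +y. Turns clockwise seen from above as it shuts; stays where left (about 2 N at the tip). Starts at 0 to 0.1.
- blue_pivot (a point): The same point on the blue handle's pivot axis.
- blue_tip (a point): Tip of the blue lever, 70 mm from its pivot, 43 mm above the bench.
- beaker: Bystander: a clear glass beaker, 76 mm across, 95 mm tall, standing loose on the bench by the box; origin under its middle. Not to be disturbed.
- bottle: Bystander: a blue plastic bottle with white cap, 66 mm across, 165 mm tall, standing loose on the bench by the box; origin under its middle. Not to be disturbed.
- jar: Bystander: an amber jar, 52 mm across, 65 mm tall, standing loose on the bench by the box; origin under its middle. Not to be disturbed.
- stopper: Bystander: a cork stopper, 38 mm across, 30 mm tall, standing loose on the bench by the box; origin under its middle. Not to be disturbed.
- flask: Bystander: a green glass conical flask, 76 mm across, 108 mm tall, standing loose on the bench by the box; origin under its middle. Not to be disturbed.
- cylinder: Bystander: a slim clear measuring cylinder on a 68 mm foot, 153 mm tall, standing loose on the bench by the box; origin under its middle. Not to be disturbed.

How it is judged:
On the way, in this order (a step that is already met when the one before it is completed fails the run):
1. the cover is pushed back clear of the well (x of cover_bar in the frame of box above 0.055 m), for 0.2 s.
2. the red handle is pushed shut (value of joint red_handle above 1.47 rad), for 0.2 s.
At the end, for the whole second after the job is handed in: The red handle is shut to within 0.1 rad of its stop, the cover lies flat on the box, within 16 mm of its back stop, the blue handle's tip is within 14 mm of where it was, and each bystander stands within 30 mm of where it was (x of cover_bar in the frame of box above 0.055 m and value of joint red_handle above 1.47 rad and height (world z) of cover_bar below 0.08 m and angle between cover_bar's own z axis and vertical below 0.06 rad and distance of blue_tip from where it was at the start of the episode below 0.014 m and distance of each of beaker, bottle, jar, stopper, flask, cylinder from where it was at the start of the episode below 0.03 m); the robot touches nothing.
It fails at once if the cover is lifted (its bar over 12 mm above its sliding height) or tipped by more than 0.15 rad (height (world z) of cover_bar above 0.086 m or angle between cover_bar's own z axis and vertical above 0.15 rad).
It fails at once if the blue handle is moved (tip by more than 14 mm) (distance of blue_tip from where it was at the start of the episode above 0.014 m).
It fails at once if a bystander is moved by more than 30 mm, lifted or tipped (distance of any of beaker, bottle, jar, stopper, flask, cylinder from where it was at the start of the episode above 0.03 m or angle between any of beaker, bottle, jar, stopper, flask, cylinder's own z axis and vertical above 0.4 rad).
It also fails if it takes over 45 s, if anything falls off the work surface, if the arm or the gripper's body presses on something with over 40 N, if the wrist force passes 120 N, or if a joint passes its speed limit or range.

## Working session

There is one attempt and no reset: what is moved stays moved. The work goes in short steps, Python scripts to look and compute and a tool call to move; the robot and the scene stay as the last step left them, time stands still between calls to the robot, and variables do not carry over. Pictures are saved under pics/ and viewed, and the job is handed in when it is done.

Besides the shell and the picture viewer there is one more tool, called as a command line: name --argument value ..., lists and objects as JSON in quotes. jog_arm: Moves the arm, as the interface text tells. Its arguments: {"type":"object","properties":{"plan":{"type":"array","items":{"type":"array","items":{"type":"array","items":{"type":"number"}}}}},"required":["plan"]}

```bash
mkdir -p pics; ls; python3 - <<'E'
from cell import r, eyes
import cv2
s=r.read_state(); print({k:s[k] for k in('time_s','position','tcp_rot','wrist_force','gripper_width')})
for n in('scene','top'):
    cv2.imwrite(f'pics/{n}0.png',eyes.snapshot(n)); print(n,eyes.get_calibration(n))
E
```

```text
pics
{'time_s': 0.0, 'position': array([ 0.16465997, -0.60244159,  0.23087058]), 'tcp_rot': array([-3.14024817e+00,  3.82806635e-07,  2.66783350e-01]), 'wrist_force': array([-0.01894612,  0.3347216 , -0.32104144]), 'gripper_width': 0.09200844002428343}
scene {'vertical_fov': 55.94772379573513, 'cx': 259.93836699617356, 'cy': 191.72001485639592, 'k1': 0.012716789177019901, 'R': array([[ 0.23104332,  0.97288186, -0.01094828],
       [ 0.66291947, -0.16564894, -0.73013574],
       [-0.71214939,  0.16143516, -0.68321442]]), 't': array([-0.1804782 , -0.34038585,  1.22518378])}
top {'vertical_fov': 55.05868008981608, 'cx': 252.09852994074262, 'cy': 193.37352092241102, 'k1': -0.10908198437347832, 'R': array([[ 0.0184812 , -0.99957477,  0.02255486],
       [-0.99216955, -0.02112195, -0.12309933],
       [ 0.12352339, -0.02010323, -0.99213801]]), 't': array([0.01746053, 0.63168681, 0.97224956])}
```

View pics/scene0.png

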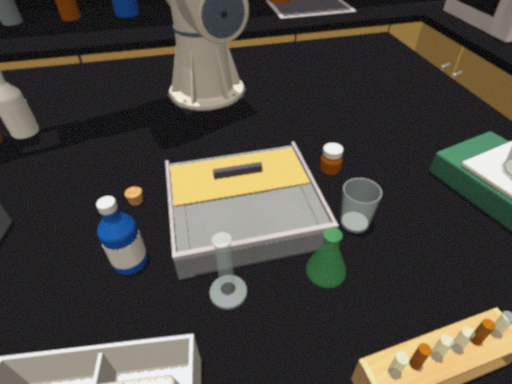

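View pics/top0.png

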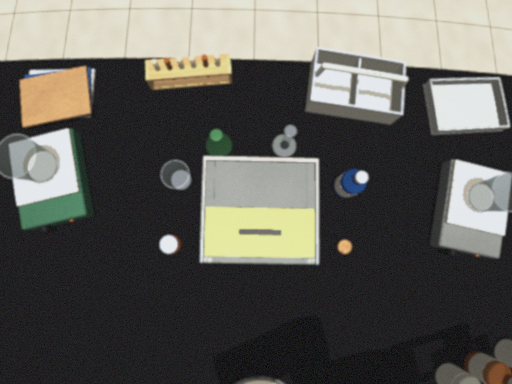

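The scene and top pictures both show the box with its yellow cover at the robot's side and the dark bar at about top (260,232). The jar (169,244) and beaker (176,175) are to the left. The stopper (344,246) and bottle (352,183) are to the right, and the flask and cylinder are behind. I'll enlarge the box next.

```bash
cat > h.py <<'E'
import numpy as np, cv2
def ray(c,u,v,H=384):
    f=H/2/np.tan(np.radians(c['vertical_fov']/2))
    d=np.array([(u-c['cx'])/f,(v-c['cy'])/f]); s=d.copy()
    for _ in range(20): s=d/(1+c['k1']*(s@s))
    R=np.array(c['R']);t=np.array(c['t'])
    return -R.T@t, R.T@np.array([s[0],s[1],1])
def atz(c,u,v,z):
    o,d=ray(c,u,v); return o+d*(z-o[2])/d[2]
def proj(c,X):
    R=np.array(c['R']);t=np.array(c['t']);p=R@np.array(X)+t
    f=192/np.tan(np.radians(c['vertical_fov']/2)); s=p[:2]/p[2]; s=s*(1+c['k1']*(s@s))
    return s*f+[c['cx'],c['cy']]
def tri(*rs):
    A=0;b=0
    for o,d in rs:
        d=d/np.linalg.norm(d);P=np.eye(3)-np.outer(d,d);A=A+P;b=b+P@o
    return np.linalg.solve(A,b)
E
python3 - <<'E'
import cv2
a=cv2.imread('pics/top0.png')[145:275,150:370]
cv2.imwrite('pics/top0c.png',cv2.resize(a,None,fx=3.6,fy=3.6,interpolation=cv2.INTER_CUBIC))
a=cv2.imread('pics/scene0.png')[135:285,150:350]
cv2.imwrite('pics/scene0c.png',cv2.resize(a,None,fx=4,fy=4,interpolation=cv2.INTER_CUBIC))
E
```

```text
(no output)
```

View pics/top0c.png

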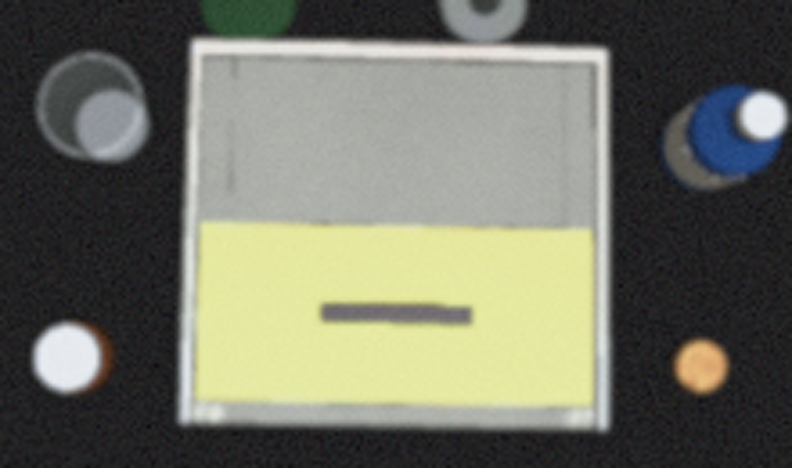

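View pics/scene0c.png

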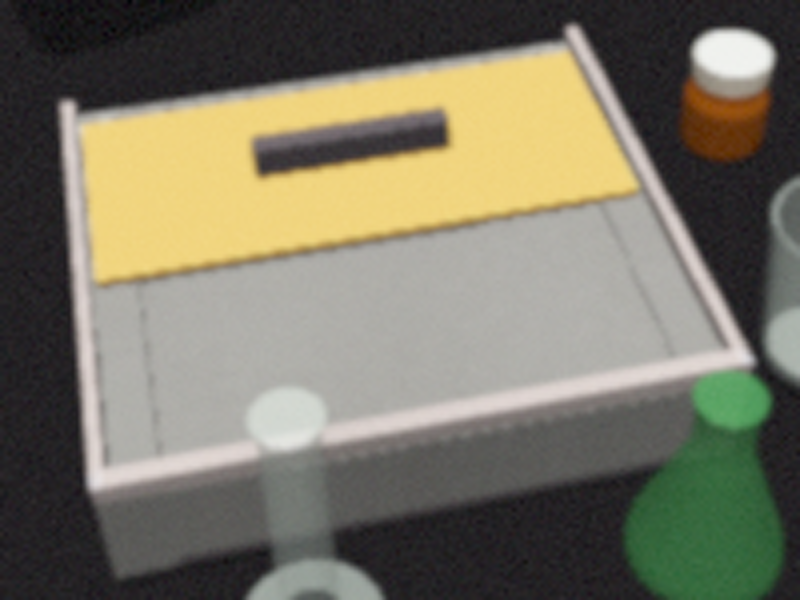

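The top crop shows the lip corners at (191,40), (609,47), (180,425) and (609,430), and the bar's ends at (321,312) and (471,316). The scene crop shows the same corners at (752,358), (95,487), (572,28) and (68,103).

```bash
python3 - <<'E'
from cell import r, eyes
from h import *
from scipy.optimize import least_squares
ct,cs=eyes.get_calibration('top'),eyes.get_calibration('scene')
T=lambda p:((p[0]+.5)/3.6-.5+150,(p[1]+.5)/3.6-.5+145)
S=lambda p:((p[0]+.5)/4-.5+150,(p[1]+.5)/4-.5+135)
L=[(.146,.155),(.146,-.155),(-.136,.155),(-.136,-.155)]
tp=[T(p) for p in[(191,40),(609,47),(180,425),(609,430)]]
sp=[S(p) for p in[(752,358),(95,487),(572,28),(68,103)]]
for a,b in zip(tp,sp): print(np.round(tri(ray(ct,*a),ray(cs,*b)),4))
def f(q,which):
    o=[]
    for i,(x,y) in enumerate(L):
        c,s=np.cos(q[2]),np.sin(q[2]);X=[q[0]+c*x-s*y,q[1]+s*x+c*y,q[3]]
        if 't' in which:o+=list(proj(ct,X)-tp[i])
        if 's' in which:o+=list(proj(cs,X)-sp[i])
    return o
for w in('t','s','ts'):
    q=least_squares(f,[.45,0,0,.069],args=(w,)); print(w,np.round(q.x,4),np.round(q.fun,1))
q=q.x; c,s=np.cos(q[2]),np.sin(q[2])
def box(P): d=P[:2]-q[:2]; return np.round([c*d[0]+s*d[1],-s*d[0]+c*d[1]],4)
for p in[(321,304),(471,308),(321,321),(471,324)]: print('bar',box(atz(ct,*T(p),.084)))
for p in[(256,146),(446,116)]: print('bar s',box(atz(cs,*S(p),.084)))
# bystander rough
for n,p in dict(jar=(68,358),stopper=(701,366)).items(): print(n,atz(ct,*T(p),.065 if n=='jar' else .03))
for n,p in dict(beakerbase=(112,125),bottlebase=(705,145),bottlecap=(762,116)).items(): print(n,atz(ct,*T(p),.165 if 'cap' in n else 0))
E
```

```text
[0.7262 0.1653 0.0715]
[ 0.7282 -0.1453  0.0729]
[0.4422 0.1642 0.0671]
[ 0.4441 -0.1448  0.0695]
t [0.5796 0.0086 0.004  0.0794] [ 0.1 -0.2 -0.4  0.1 -0.1 -0.   0.3  0.1]
s [0.5762 0.0119 0.0027 0.0656] [-0.3  0.2  0.3 -0.2  0.6 -0.2 -0.7  0.3]
ts [0.5802 0.0102 0.0038 0.07  ] [-0.   0.4 -0.   0.3 -1.6  0.7 -0.8  0.3 -0.2 -0.5  0.5 -0.7 -1.  -0.4
 -1.7 -0. ]
bar [-0.0484  0.0537]
bar [-0.0496 -0.0545]
bar [-0.0605  0.0535]
bar [-0.0611 -0.0546]
bar s [-0.0524 -0.0522]
bar s [-0.0521  0.0538]
jar [0.48863981 0.24828367 0.065     ]
stopper [ 0.49049594 -0.22763414  0.03      ]
beakerbase [0.67213481 0.23433976 0.        ]
bottlebase [ 0.6664893  -0.24080389  0.        ]
bottlecap [ 0.66204364 -0.23471027  0.165     ]
```

Both views agree: box origin about (0.580, 0.010), yaw 0.004, bar at box x −0.055. I'll close the jaws, square the tool and go round to a point in front of the bar at x ≈ 0.46, keeping above everything.

jog_arm --plan '[[[0, 0.3, 0.3, 1, 0], [0, 0.8, 1.5, 1, -0.5], [0, 1.4, 2.8, 1, -1], [0, 2, 4.1, 1, -1.5], [0, 2.6, 5.4, 1, -1.53]]]'

```text
time_s: 0.72
position: [0.269, -0.3847, 0.2707]
tcp_rot: [-3.14, -0.0, -0.002]
wrist_force: [0.6, 0.2, 1.0]
gripper_width: 0.0441
```

jog_arm --plan '[[[0, 0.7, 1.2, 0, 0], [0, 1.3, 2.4, 0, 0], [0, 1.9, 3.6, 0, 0], [0, 2.5, 4.8, 0, 0], [0, 3, 6, 0, 0]]]'

```text
time_s: 1.35
position: [0.3895, -0.143, 0.2707]
tcp_rot: [-3.14, -0.0, -0.002]
wrist_force: [-0.1, -0.6, 0.6]
gripper_width: 0.0005
```

jog_arm --plan '[[[0, 0.6, 1.2, 0, 0], [0, 1.2, 2.4, 0, 0], [0, 1.6, 3.4, 0, 0], [0, 1.9, 3.9, 0, 0], [0, 1.9, 3.92, 0, 0]]]'

```text
time_s: 1.98
position: [0.4657, 0.0149, 0.2704]
tcp_rot: [-3.14, 0.0, 0.0]
wrist_force: [0.6, -0.5, 0.5]
gripper_width: 0.0006
```

jog_arm --plan '[[[0, 0, -0.12, -1, 0], [0, 0, -0.12, -2.2, 0], [0, 0, -0.12, -3.4, 0], [0, 0, -0.12, -4.2, 0], [0, 0, -0.12, -4.5, 0]]]'

```text
time_s: 2.6
position: [0.464, 0.0091, 0.0889]
tcp_rot: [-3.14, 0.004, -0.001]
wrist_force: [-0.6, -0.2, 0.3]
gripper_width: 0.0004
```

```bash
python3 - <<'E'
from cell import r, eyes
import cv2
for n in('scene','wrist'):
    a=eyes.snapshot(n); 
    if n=='scene': a=a[110:260,130:350]
    cv2.imwrite(f'pics/{n}1.png',cv2.resize(a,None,fx=3.5 if n=='scene' else 1.5,fy=3.5 if n=='scene' else 1.5,interpolation=cv2.INTER_CUBIC))
print(r.read_state()['wrist_force'],r.read_state()['position'])
E
```

```text
[-0.21196994  0.12283374  0.43859771] [0.46489341 0.0094468  0.08982923]
```

View pics/scene1.png

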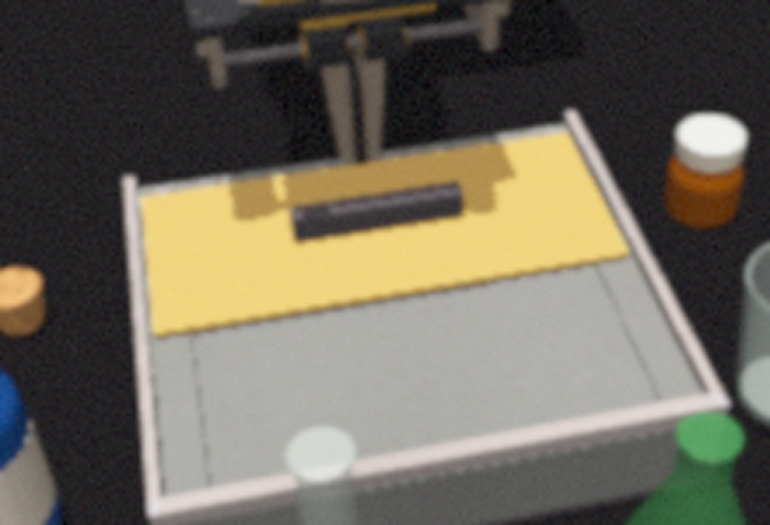

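View pics/wrist1.png

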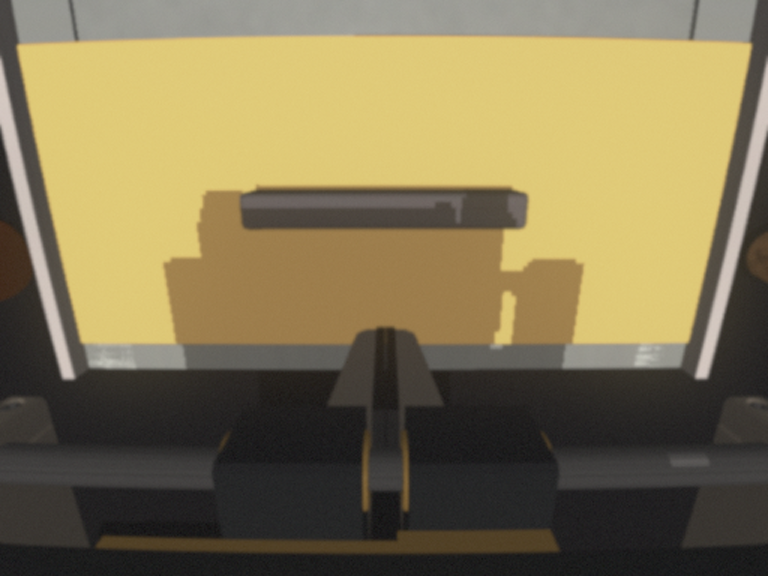

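The fingers are centred on the bar, with the tips above the plate (TCP z 0.090). I'll push gently.

jog_arm --plan '[[[0, 0.5, 0, -0.05, 0], [0, 0.9, 0, -0.05, 0], [0, 1.1, 0, -0.05, 0], [0, 1.3, 0, -0.05, 0], [0, 1.5, 0, -0.05, 0]]]'

```text
time_s: 3.32
position: [0.5244, 0.0095, 0.0878]
tcp_rot: [-3.14, 0.004, -0.0]
wrist_force: [-4.2, -0.4, 3.4]
gripper_width: 0.0003
```

jog_arm --plan '[[[0, 0.3, 0, 0, 0], [0, 0.6, 0, 0, 0], [0, 0.9, 0, 0, 0], [0, 1.2, 0, 0, 0], [0, 1.5, 0, 0, 0]]]'

```text
time_s: 3.95
position: [0.5852, 0.0095, 0.0878]
tcp_rot: [-3.14, 0.004, -0.0]
wrist_force: [-2.1, -0.2, 0.2]
gripper_width: 0.0003
```

jog_arm --plan '[[[0, 0.25, 0, 0, 0], [0, 0.5, 0, 0, 0], [0, 0.75, 0, 0, 0], [0, 0.95, 0, 0, 0], [0, 1.1, 0, 0, 0]]]'

```text
time_s: 4.58
position: [0.6296, 0.0094, 0.0878]
tcp_rot: [-3.14, 0.004, -0.0]
wrist_force: [-4.1, 0.1, 2.4]
gripper_width: 0.0006
```

jog_arm --plan '[[[0, 0.05, 0, 0, 0], [0, 0.1, 0, 0, 0], [0, 0.15, 0, 0, 0]]]'

```text
time_s: 4.95
position: [0.6356, 0.0095, 0.0878]
tcp_rot: [-3.14, 0.004, -0.0]
wrist_force: [-5.9, 0.5, 1.6]
gripper_width: 0.0002
```

jog_arm --plan '[[[0, 0.05, 0, 0, 0], [0, 0.1, 0, 0, 0]]]'

```text
time_s: 5.2
position: [0.6361, 0.0096, 0.0877]
tcp_rot: [-3.14, 0.011, -0.0]
wrist_force: [-20.5, 0.9, 17.4]
gripper_width: 0.0007
```

```bash
python3 - <<'E'
from cell import r, eyes
import cv2
a=eyes.snapshot('wrist');cv2.imwrite('pics/wrist2.png',cv2.resize(a,None,fx=1.5,fy=1.5))
a=eyes.snapshot('scene')[110:260,130:350];cv2.imwrite('pics/scene2.png',cv2.resize(a,None,fx=3.5,fy=3.5,interpolation=2))
E
```

```text
(no output)
```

View pics/scene2.png

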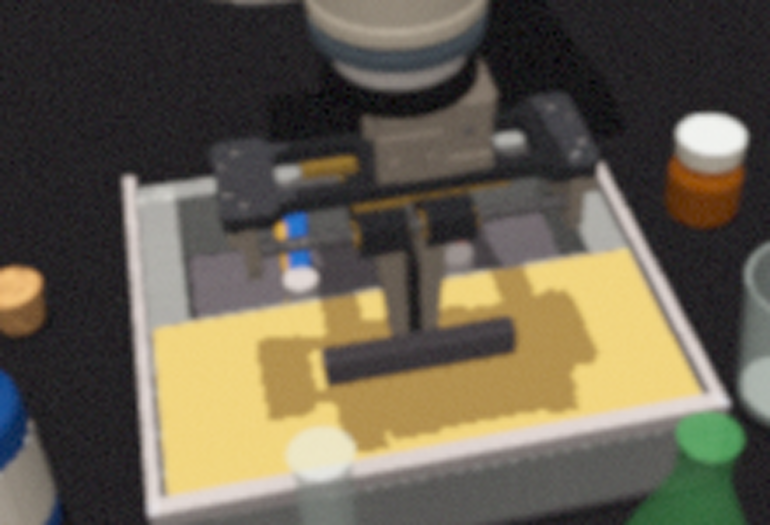

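View pics/wrist2.png

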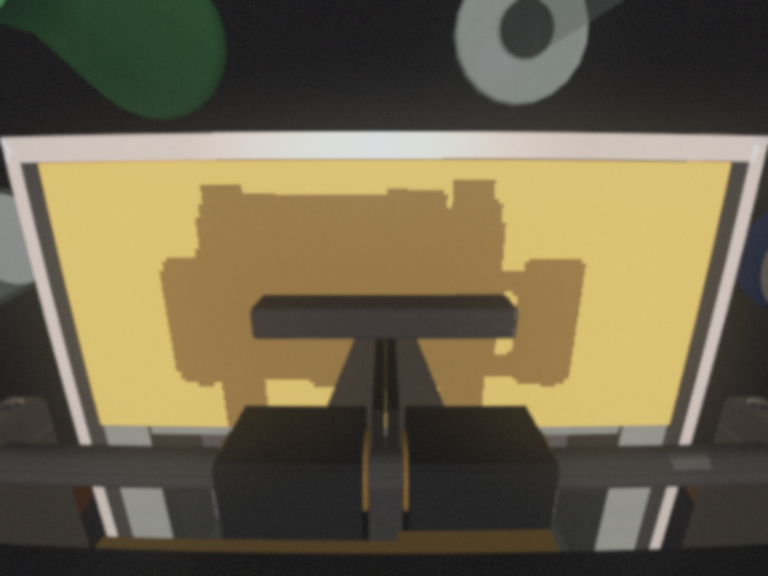

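The cover is against its stop with the bar square. The blue handle is on the −y side, so red is at y = +45. I'll back off, rise, and look with the wrist camera.

jog_arm --plan '[[[0, -0.3, 0, 0, 0], [0, -0.5, 0, 0.5, 0], [0, -1.5, 0, 1.5, 0], [0, -2.8, 0, 2.5, 0], [0, -4, 0, 3.5, 0]]]'

```text
time_s: 5.92
position: [0.4775, 0.0096, 0.228]
tcp_rot: [-3.14, 0.009, -0.0]
wrist_force: [-0.0, 0.3, -0.0]
gripper_width: 0.0006
```

jog_arm --plan '[[[0, -0.7, 0, 1, 0], [0, -1.2, 0, 1.5, 0], [0, -1.2, 0, 1.5, 0]]]'

```text
time_s: 6.3
position: [0.43, 0.0095, 0.2908]
tcp_rot: [-3.14, 0.003, -0.0]
wrist_force: [0.1, -0.5, 0.2]
gripper_width: 0.0004
```

```bash
python3 - <<'E'
from cell import r, eyes
import cv2,pickle
c=eyes.get_calibration('wrist');print(r.read_state()['position'],r.read_state()['qvel'].round(3))
a=eyes.snapshot('wrist');cv2.imwrite('pics/wrist3.png',cv2.resize(a,None,fx=1.5,fy=1.5,interpolation=2))
b=eyes.snapshot('top');pickle.dump(c,open('w3.pkl','wb'))
b=b[145:275,150:370];cv2.imwrite('pics/top3.png',cv2.resize(b,None,fx=3.6,fy=3.6,interpolation=2))
b=eyes.snapshot('scene')[110:260,130:350];cv2.imwrite('pics/scene3.png',cv2.resize(b,None,fx=3.5,fy=3.5,interpolation=2))
E
```

```text
[0.42998375 0.00953441 0.29077745] [-0.     0.063  0.007 -0.001 -0.039 -0.001]
```

View pics/wrist3.png

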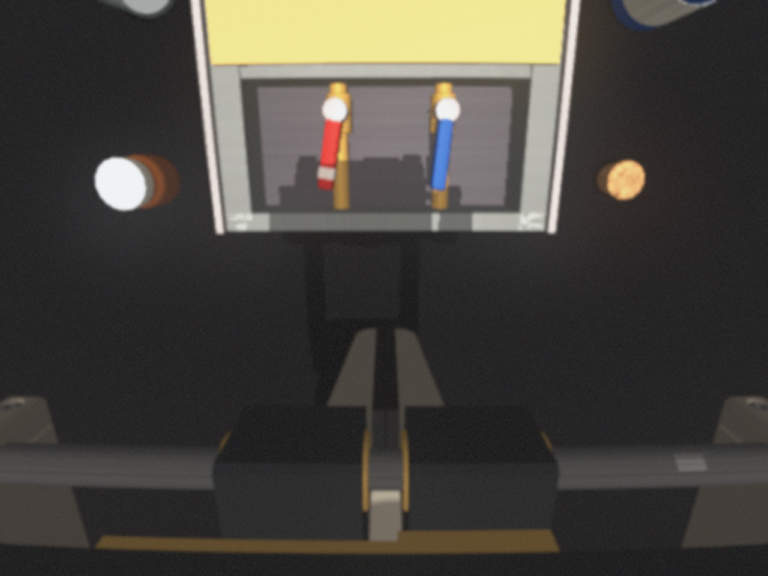

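View pics/top3.png

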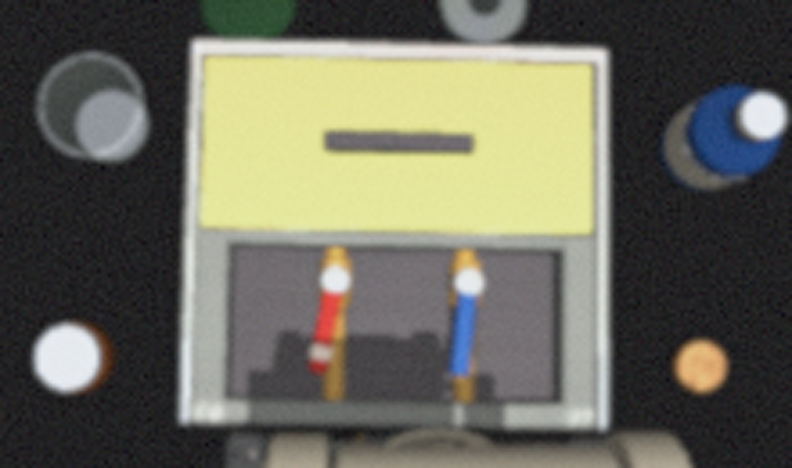

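View pics/scene3.png

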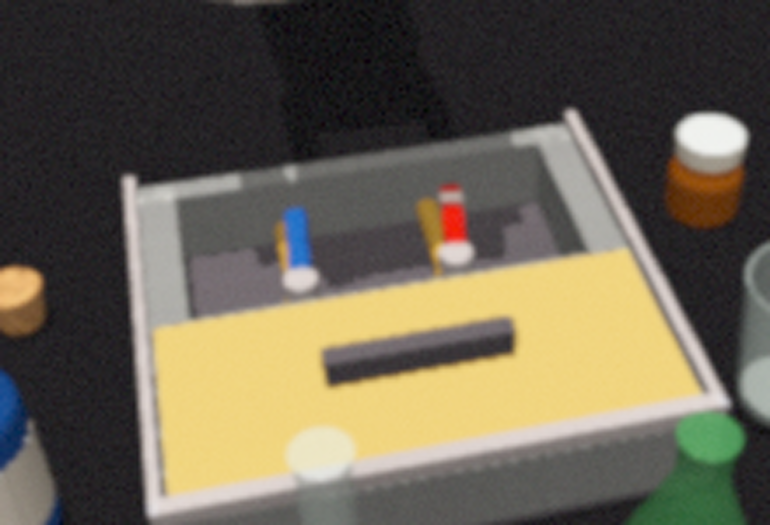

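In wrist3 the red hub is at (334,110) and its banded tip at (324,188). The blue hub is at (447,110) and its tip at (438,190). In the top crop the red hub is at (336,279) and its tip at (317,372). I'll measure these next.

```bash
python3 - <<'E'
from cell import eyes
from h import *
import pickle
w=pickle.load(open('w3.pkl','rb'));ct=eyes.get_calibration('top')
W=lambda p:((p[0]+.5)/1.5-.5,(p[1]+.5)/1.5-.5)
T=lambda p:((p[0]+.5)/3.6-.5+150,(p[1]+.5)/3.6-.5+145)
cs=eyes.get_calibration('scene'); S=lambda p:((p[0]+.5)/3.5-.5+130,(p[1]+.5)/3.5-.5+110)
for n,a,b,c in[('redhub',(334,110),(336,279),(456,251)),('redtip',(324,188),(317,372),(450,186)),('bluehub',(447,110),(469,282),(300,277)),('bluetip',(438,190),(460,374),(294,210))]:
    print(n,'tri wt',tri(ray(w,*W(a)),ray(ct,*T(b))).round(4),'ts',tri(ray(cs,*S(c)),ray(ct,*T(b))).round(4),'w@52',atz(w,*W(a),.054)[:2].round(4),'t',atz(ct,*T(b),.054)[:2].round(4),'s',atz(cs,*S(c),.054)[:2].round(4))
P=np.array([.550,.055])
for th in [.1,.25,.5,.75,1,1.2,1.4,1.5,1.571]:
    c,s=np.cos(th),np.sin(th); C=P+.05*np.array([-c,s])-.007*np.array([s,c]); print(th,(C-[.010,.018]).round(4))
E
```

```text
redhub tri wt [0.5507 0.0533 0.0664] ts [0.5514 0.0542 0.0537] w@52 [0.5519 0.0547] t [0.5512 0.0533] s [0.5519 0.055 ]
redtip tri wt [0.4832 0.0664 0.0499] ts [0.4823 0.0666 0.0506] w@52 [0.4846 0.0662] t [0.4823 0.0659] s [0.4866 0.0664]
bluehub tri wt [ 0.5513 -0.0451  0.0545] ts [ 0.551  -0.0454  0.0531] w@52 [ 0.5519 -0.0445] t [ 0.5509 -0.0458] s [ 0.5521 -0.0448]
bluetip tri wt [ 0.4822 -0.0404  0.0451] ts [ 0.4826 -0.0396  0.0513] w@52 [ 0.4827 -0.039 ] t [ 0.4826 -0.0399] s [ 0.4861 -0.0393]
0.1 [0.4896 0.035 ]
0.25 [0.4898 0.0426]
0.5 [0.4928 0.0548]
0.75 [0.4986 0.066 ]
1 [0.5071 0.0753]
1.2 [0.5154 0.0811]
1.4 [0.5246 0.0851]
1.5 [0.5295 0.0864]
1.571 [0.533 0.087]
```

Pivot ≈ (0.5515, 0.0545), red angle ≈ 0.17, blue lever's near side at y ≈ −0.032. I'll enter between the levers at x 0.490, y 0.010.

jog_arm --plan '[[[0, 0.8, 0, 0, 0], [0, 1.5, 0, -1, 0], [0, 1.5, 0, -2.2, 0], [0, 1.5, 0, -3.2, 0], [0, 1.5, 0, -3.8, 0]]]'

```text
time_s: 7.08
position: [0.4889, 0.0095, 0.1322]
tcp_rot: [-3.14, 0.013, -0.0]
wrist_force: [1.0, 0.0, 0.5]
gripper_width: 0.0001
```

jog_arm --plan '[[[0, 0, 0, -0.6, 0], [0, 0, 0, -1.2, 0], [0, 0, 0, -1.7, 0], [0, 0, 0, -2, 0]]]'

```text
time_s: 7.58
position: [0.4882, 0.0095, 0.05]
tcp_rot: [-3.14, 0.016, -0.0]
wrist_force: [0.9, -0.2, 0.8]
gripper_width: 0.0002
```

jog_arm --plan '[[[0, 0.03, 0.5, 0, 0], [0, 0.07, 0.82, 0, 0], [0, 0.15, 1.12, 0, 0], [0, 0.3, 1.4, 0, 0], [0, 0.5, 1.63, 0, 0]]]'

```text
time_s: 8.2
position: [0.5076, 0.0754, 0.0499]
tcp_rot: [-3.14, 0.018, -0.0]
wrist_force: [-5.1, -1.1, -0.7]
gripper_width: 0.0005
```

jog_arm --plan '[[[0, 0.24, 0.14, 0, 0], [0, 0.46, 0.22, 0, 0], [0, 0.58, 0.22, 0, 0], [0, 0.67, 0.22, 0, 0], [0, 0.67, 0.22, 0, 0]]]'

```text
time_s: 8.82
position: [0.5347, 0.0842, 0.0499]
tcp_rot: [-3.14, 0.017, -0.0]
wrist_force: [-1.7, 2.4, -0.5]
gripper_width: 0.0005
```

jog_arm --plan '[[[0, 0.05, 0, 0, 0], [0, 0.1, 0, 0, 0]]]'

```text
time_s: 9.07
position: [0.5353, 0.0842, 0.0498]
tcp_rot: [-3.14, 0.024, -0.001]
wrist_force: [-18.6, 4.9, 14.6]
gripper_width: 0.0005
```

It's firm against the stop. I'll hold briefly, back straight off, and rise.

jog_arm --plan '[[[0, 0.03, 0, 0, 0], [0, 0.03, 0, 0, 0], [0, -0.3, 0, 0, 0], [0, -0.8, 0, 0, 0], [0, -0.8, -0.1, 0.8, 0]]]'

```text
time_s: 9.7
position: [0.5007, 0.0796, 0.0805]
tcp_rot: [-3.141, 0.028, -0.001]
wrist_force: [0.8, 0.3, 0.3]
gripper_width: 0.0003
```

jog_arm --plan '[[[0, 0, 0, 1, 0], [0, 0, 0, 2.2, 0], [0, -0.8, -0.5, 3.4, 0], [0, -2, -1, 4.6, 0], [0, -2.5, -1.2, 5, 0]]]'

```text
time_s: 10.32
position: [0.4001, 0.0308, 0.2828]
tcp_rot: [-3.141, 0.023, -0.002]
wrist_force: [1.7, -0.7, -0.5]
gripper_width: 0.0002
```

```bash
python3 - <<'E'
from cell import r, eyes
import cv2,pickle
c=eyes.get_calibration('wrist');pickle.dump(c,open('w4.pkl','wb'));print(r.read_state()['position'])
a=eyes.snapshot('wrist');cv2.imwrite('pics/wrist4.png',cv2.resize(a,None,fx=1.5,fy=1.5,interpolation=2))
b=eyes.snapshot('top');b=b[125:275,150:370];cv2.imwrite('pics/top4.png',cv2.resize(b,None,fx=3.6,fy=3.6,interpolation=2))
cv2.imwrite('pics/scene4.png',cv2.resize(eyes.snapshot('scene'),None,fx=1.5,fy=1.5,interpolation=2))
E
```

```text
[0.40009937 0.03080768 0.28280831]
```

View pics/wrist4.png

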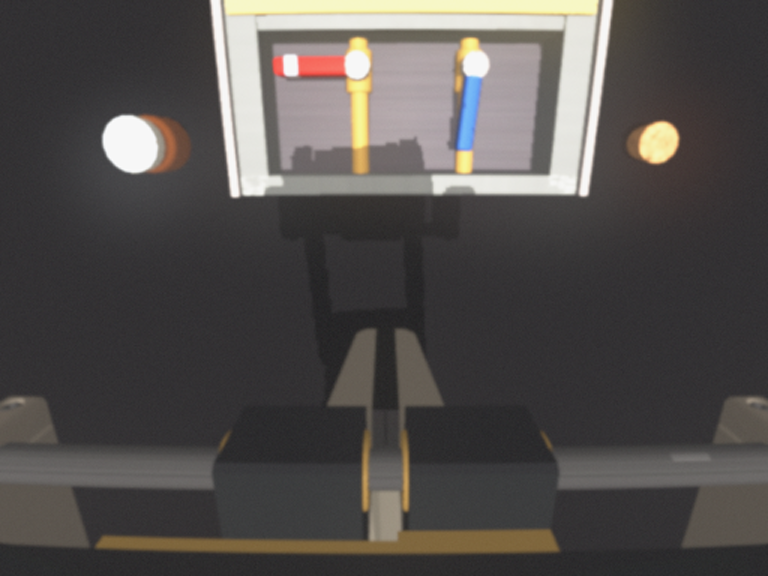

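View pics/top4.png

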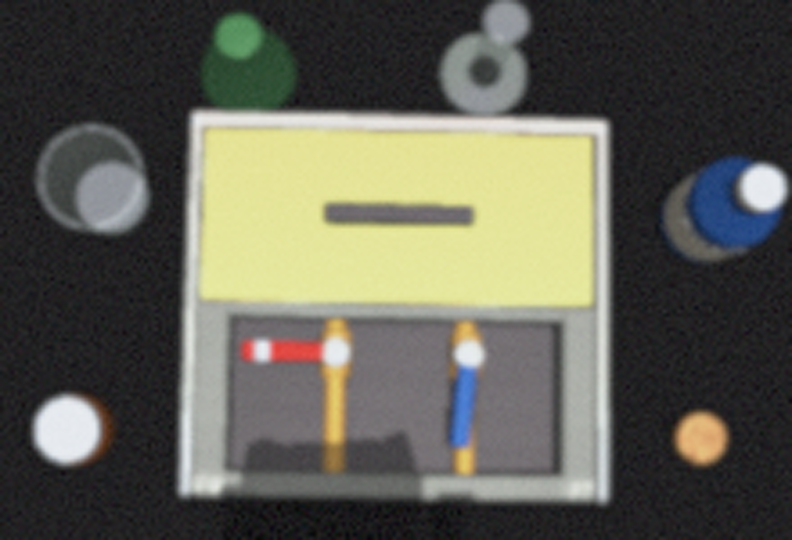

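View pics/scene4.png

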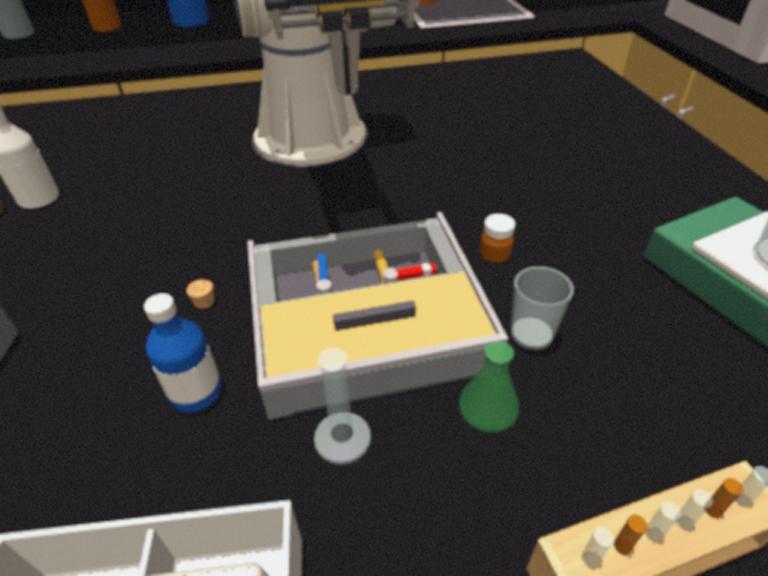

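The red lever lies square across, from hub (336,352) to tip (243,350) in the top crop, parallel to the back edge. The blue lever and all the bystanders look unmoved. I'll check the angle in numbers before handing in.

```bash
python3 - <<'E'
from cell import r,eyes
from h import *
import pickle
w=pickle.load(open('w4.pkl','rb'));ct=eyes.get_calibration('top')
W=lambda p:((p[0]+.5)/1.5-.5,(p[1]+.5)/1.5-.5)
T=lambda p:((p[0]+.5)/3.6-.5+150,(p[1]+.5)/3.6-.5+125)
for c,f,h,t in[(w,W,(357,65),(275,66)),(ct,T,(336,352),(243,350))]:
    d=(atz(c,*f(t),.052)-atz(c,*f(h),.055)); print(d.round(4),np.arctan2(d[1],-d[0])+.004)
print('bar x',atz(ct,*T((399,214)),.084)-[.58,.01,0],'blue tip',atz(w,*W((465,150)),.054),atz(ct,*T((460,446)),.054))
s=r.read_state();print(s['time_s'],s['wrist_force'],s['qvel'].round(3))
E
```

```text
[ 0.0003  0.0689 -0.003 ] 1.5787109349140265
[ 0.0002  0.0693 -0.003 ] 1.5776864750292652
bar x [ 0.07068768 -0.00064756  0.084     ] blue tip [ 0.48352429 -0.03947061  0.054     ] [ 0.48262817 -0.03991354  0.054     ]
10.475 [ 0.05761074 -0.42666005  0.50577459] [ 0.013  0.058 -0.005  0.003 -0.023  0.005]
```

Red ≈ 1.57 rad, bar at box x ≈ 71 mm, blue tip unchanged. Handing in.

```bash
python3 -c "
from cell import r
print(r.hand_in())"
```

```text
the job is handed in; nothing more can be done
None
```

I slid the cover back by its bar until it met the back stop, then pushed the red handle clockwise to its stop. I backed the arm clear and handed the job in at about 10.5 s. The hand-in reported no verdict.

Last checks before handing in:

| Check | Result |
|---|---|
| Cover bar | box x about 71 mm, flat in the pictures |
| Red handle | about 1.57 rad in both the wrist and top views (they read 1.58) |
| Blue tip | within about 1 mm of where it was measured once uncovered |
| Bystanders | in the same places in the pictures, compared by eye only |
| Peak force read | about 27 N at the wrist, when the cover met its stop |

One early disagreement: the box's lip height came out at 66 mm from one view alone and 79 mm from the other. Together they gave 70 mm, against the stated 69 mm. No check failed.

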